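# Hang the fittings tote on the long hook and shut its case

### The arm

A 6-joint arm with a two-finger parallel gripper is mounted at the origin on the work surface. World frame = base frame: x ahead of the robot, y to its left, z up, the work surface at z = 0. Lengths are in m, angles in rad, forces in N, time in s.
With the tool pointing down it reaches from about 0.35 to 0.875 m from the base axis. Payload 4.2 kg.
Tool frame: the origin (TCP) lies between the finger pads; the fingertips stand 17 mm ahead of it and the grasp point (between the pads) lies 2 mm behind it; z points along the fingers, y is the line along which they close (so a half turn about z gives the same grasp; the last joint's range is limited). The gripper opens to 85 mm and grips with 20 to 120 N. Pads are 22 mm wide; open, the fingers measure 114 mm over their backs; the gripper's body (76 mm by 85 mm) begins 54 mm behind the grasp point. The pads swing forward as they close: fully open they stand 13 mm farther back than shut.
Start: joints at [-0.993, 0.385, 0.008, 0, -1.194, -0.259], TCP at [0.196, -0.593, 0.248] pointing down, gripper open.
Joint ranges: [-3.14, 3.14], [-1.21, 2.06], [-1.07, 1.41], [-3.16, 2.05], [-2.99, -0.16], [-3.1, 3.1]. Speed limits (rad/s): [2.79, 2.79, 3.14, 3.14, 3.14, 3.14].

### API

Orientations are given as a rotation vector (axis times angle).
In Python, from rig import r, planner, imaging, order, telemetry gives the robot as it stands. Calls block until the motion is done:
- r.move_to(position, orientation): joint-space move of the TCP to a pose.
- r.move_l(position, rot=None, vel=0.15): straight line of the TCP; rot=None keeps the orientation; vel is the mean speed in m/s.
- r.goto_joints(angles): joint-space move.
- r.move_gripper(opening, force=None): finger opening in m; force is the grip in N (None keeps the last); returns when the fingers have stopped.
- r.dwell(seconds).
- planner.ik(position, orientation): joint angles nearest the present ones, or None.
- imaging.camera(name): name is "side" or "top" or "wrist"; returns a dict with "pixels" (384x512x3 uint8, red, green, blue), "mtx" (3x3 intrinsics, pixels), "view" (4x4, takes a point from world to camera coordinates); the wrist camera has in their place "tool_from_camera" (4x4, takes a point from camera to tool coordinates, whose origin is the TCP and whose axes are the flange's). Camera axes: x right, y down, z forward; pixel columns grow to the right and rows downward; lengths in m; the calibration is good to about 2 mm. The wrist camera is an equidistant fisheye: a pixel r from the principal point sees the ray r / f radians off the axis. A picture is of the moment at which its call begins: read the wrist's pose just before it. There is no depth.
A pose or a line that the arm cannot do raises r.Unreachable and nothing moves.
- order.job_done(): hands the job in; it is judged then, once.
Readings, each from a call of its own:
- telemetry.read_t(): time.
- telemetry.read_joints(): joint angles.
- telemetry.read_dq(): joint speeds.
- telemetry.read_effort(): joint torques, N m.
- telemetry.read_position(): TCP position.
- telemetry.read_ee_rot(): TCP orientation.
- telemetry.read_contact_force(): force on the tool from outside, world axes, zero at the start.
- telemetry.read_ft_torque(): the same for the moment, N m.
- telemetry.read_finger_gap(): finger opening in m.
- telemetry.read_gripper_force(): force on a finger pad.
Only numpy, scipy, OpenCV 4.12 (cv2) and the standard library are available. Lean on these libraries where they do the work, as an engineer would, in place of code of your own. Each camera call takes 0.05 s, during which the arm holds its last target. There are 200 camera calls.

### The job

Lift the open metal tote of fittings out of the grey case by its bail, keeping it upright so nothing spills, and hang it by the middle of the bail on the long hook under the steel strut. Then, once it hangs free, shut the case's lid fully. Leave the blue outlet box, the brass bushing and the oil bottle as they stand.

Things in the scene. Friction and masses are not known exactly. Their poses are not given: they have to be found in the camera images.
- tote: open aluminium tray 80 (x) x 124 (y) x 55 mm high, about 0.35 kg, full of locknuts, standing upright in the case; rigid round steel bail in its y-z plane: uprights at y = +-60 mm, and a straight level bar along y, 8 mm thick, its axis 125 mm above the underside. Origin: centre of underside
- tote_bar (a point): middle of the bail's level bar, on its axis (125 mm above the tote's underside); axes as the tote's. The bar is free from y = -54 to +54 mm, with 66 mm of free height under it
- hook_long: fixed J hook of 10 mm round bar, the one of longer reach, on the strut's rear face. Origin: top of its level seat, 190 mm above the bench, where the bail bar rests. Its x axis is level, from open tip to stem (away from the robot). Seat clear from x = -25 to +41 mm; tip at x = -30 mm rises 23 mm above the seat; stem at x = +46 mm rises to the strut
- hook_short: the other hook on the same strut, alike but of short reach (tip at x = +8 mm), same height and direction; stays empty. 110 to 170 mm to one side or the other of the long hook. Origin as for the long hook
- frame: fixed steel frame: strut beam 41 x 430 x 41 mm along y, underside 350 mm above the bench, on two 41 mm square posts centred at y = +-190 mm. Hook origins are 20 mm in front (-x) of the strut's centre line, so a vertical gripper does not fit above a seat: tilt it 25 to 45 degrees. Origin: on the bench under the strut's middle
- case: fixed open grey steel case 180 (x) x 200 (y) x 40 mm high, walls and floor 5 mm. Hinge of its lid along y on its +x rim. Origin: centre of underside
- case_lid (a joint): lid angle, rad: 0 shut, grows as it opens; starts at 1.15 to 1.35, leaning over the tote. Stiff hinge: stays where left. Lid 8 mm thick, 180 mm from hinge to free edge, 200 mm wide, small knob on its outer face in the middle near the free edge; shut, its top is about 48 mm above the bench
- case_lid_hinge (a point): middle of the lid's hinge axis, on the case's +x rim, about 40 mm above the bench
- outlet_box: bystander: blue plastic outlet box 100 x 60 x 45 mm with two ears. Origin: centre of underside
- bushing: bystander: brass ring 64 mm across, 30 mm high. Origin: centre of underside
- oil_bottle: bystander: grey upright bottle 60 mm across, 170 mm high. Origin: centre of underside

How it is judged:
On the way, in this order (a step that is already met when the one before it is completed fails the run):
1. the tote hangs on the long hook by the bail bar, within 25 mm of the bar's middle, let go by the fingers and still, the lid not yet shut (x of tote_bar in the frame of hook_long between -0.03 and 0.04 m and y of tote_bar in the frame of hook_long between -0.025 and 0.025 m and z of tote_bar in the frame of hook_long between -0.012 and 0.014 m and contact force between tote and hook_long above 0.5 N and contact force between the fingers and tote below 0.1 N and linear speed of tote below 0.06 m/s), for 0.3 s.
2. the case's lid is shut, to within 0.05 rad (value of joint case_lid below 0.05 rad), for 0.2 s.
At the end, for the whole second after the job is handed in: the tote hangs nearly still (under 60 mm/s) on the long hook's seat by its bail bar, the hook within 25 mm of the bar's middle, leaning less than 20 degrees; the case's lid is shut to within 0.05 rad; the robot touches nothing (x of tote_bar in the frame of hook_long between -0.03 and 0.04 m and y of tote_bar in the frame of hook_long between -0.025 and 0.025 m and z of tote_bar in the frame of hook_long between -0.012 and 0.014 m and contact force between tote and hook_long above 0.5 N and angle between tote's own z axis and vertical below 0.35 rad and contact force between the arm and anything else below 0.1 N and linear speed of tote below 0.06 m/s and value of joint case_lid below 0.05 rad).
It fails at once if the outlet box, the bushing or the oil bottle is moved more than 20 mm or tipped more than 20 degrees (distance of any of outlet_box, bushing, oil_bottle from where it was at the start of the episode above 0.02 m or angle between any of oil_bottle, outlet_box, bushing's own z axis and vertical above 0.35 rad).
It fails at once if the tote is tipped more than 40 degrees from upright, so that fittings spill (angle between tote's own z axis and vertical above 0.7 rad).
It also fails if it takes over 58 s, if anything falls off the work surface, if the arm or the gripper's body presses on something with over 40 N, if the wrist force passes 120 N, or if a joint passes its speed limit or range.

## Working session

There is one attempt and no reset: what is moved stays moved. The work goes in short steps, each a Python script; the robot and the scene stay as the last script left them, time stands still between calls to the robot, and variables do not carry over. Pictures are saved under pics/ and viewed, at most 10 in all, crops included, and the job is handed in when it is done.

```bash
ls; mkdir -p pics; python3 - <<'E'
from rig import imaging,telemetry
import cv2,numpy as np
for n in("side","top"):
    c=imaging.camera(n);cv2.imwrite(f"pics/{n}0.png",cv2.cvtColor(c["pixels"],cv2.COLOR_RGB2BGR))
    np.savez(f"{n}.npz",**{k:c[k] for k in("mtx","view")})
    V=np.linalg.inv(c["view"]);print(n,c["mtx"].round(1).tolist(),V.round(3).tolist())
print(telemetry.read_t())
E
```

```text
pics
side [[393.4, 0.0, 258.1], [0.0, 393.4, 188.5], [0.0, 0.0, 1.0]] [[-0.472, 0.653, -0.592, 1.09], [0.881, 0.342, -0.325, 0.294], [-0.01, -0.675, -0.737, 0.817], [0.0, 0.0, 0.0, 1.0]]
top [[378.3, 0.0, 250.2], [0.0, 378.3, 193.3], [0.0, 0.0, 1.0]] [[0.016, -0.985, 0.173, 0.338], [-1.0, -0.02, -0.022, 0.02], [0.025, -0.172, -0.985, 1.2], [0.0, 0.0, 0.0, 1.0]]
0.1
```

View pics/side0.png

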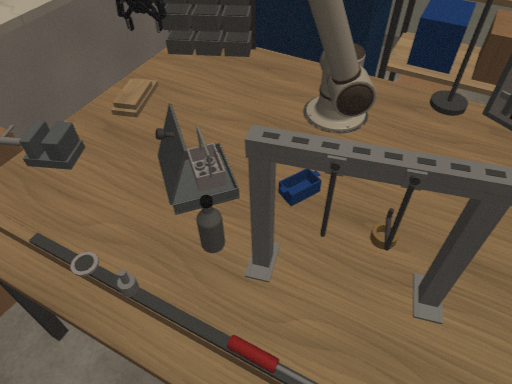

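View pics/top0.png

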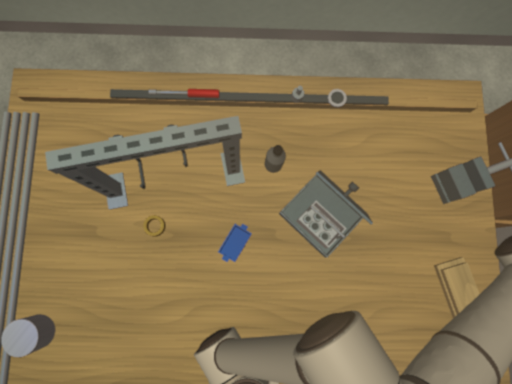

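The side view shows the frame, with the long hook on its right (tip ~(388,245)) and the short one at (325,235). The case, tote and lid are at ~(200,170). In the top view the case is at ~(325,215), yawed about -45° with its lid on the upper right, the long hook tip is at ~(141,187) and the bushing at (155,225). Next I'll zoom in.

```bash
python3 - <<'E'
import cv2,numpy as np
t=cv2.imread("pics/top0.png");s=cv2.imread("pics/side0.png")
def crop(im,x0,y0,w,h,k):
    o=cv2.resize(im[y0:y0+h,x0:x0+w],None,fx=k,fy=k,interpolation=cv2.INTER_CUBIC)
    for x in range((x0//20+1)*20,x0+w,20):
        cv2.line(o,((x-x0)*k,0),((x-x0)*k,6),(0,255,255),1);cv2.putText(o,str(x),((x-x0)*k-10,16),0,.35,(0,255,255),1)
    for y in range((y0//20+1)*20,y0+h,20):
        cv2.line(o,(0,(y-y0)*k),(6,(y-y0)*k),(0,255,255),1);cv2.putText(o,str(y),(8,(y-y0)*k+4),0,.35,(0,255,255),1)
    return o
cv2.imwrite("pics/c1.png",np.hstack([crop(t,275,165,100,95,4),crop(s,150,100,95,95,4)[:, :400]]))
cv2.imwrite("pics/c2.png",crop(t,42,110,210,110,3))
cv2.imwrite("pics/c3.png",crop(s,240,120,266,200,3))
E
```

```text
(no output)
```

View pics/c1.png

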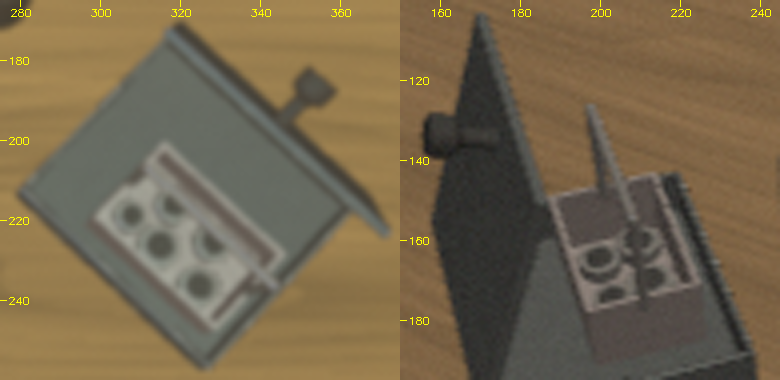

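View pics/c2.png

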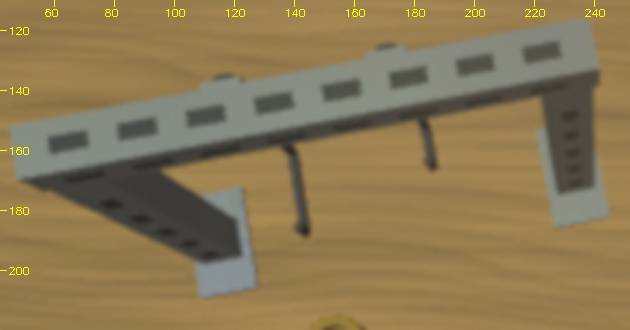

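View pics/c3.png

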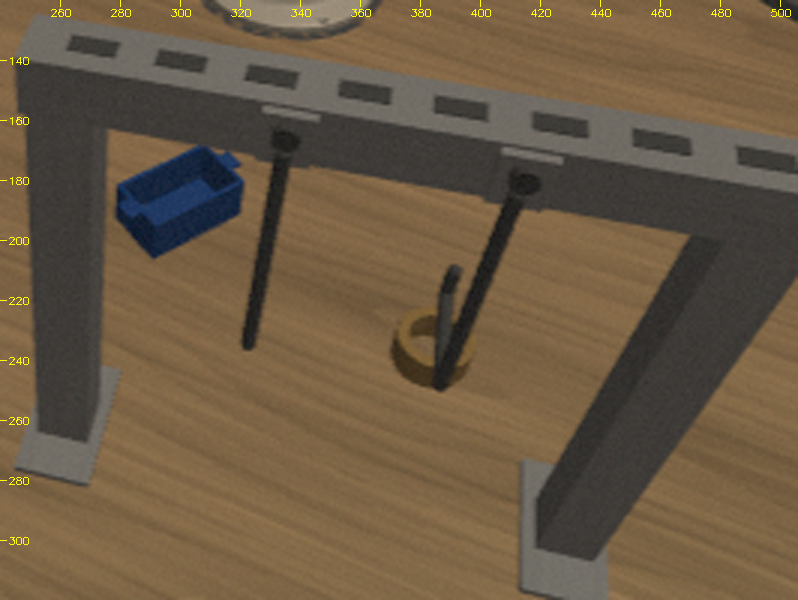

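The crops give me the strut's top corners, the long hook's tip and bend, the case rim corners, the tote rim corners (316,201), (347,229), (328,248) and (298,220), and the bail's bar ends. I'll fit poses to these.

```bash
cat > fit.py <<'E'
import numpy as np
from scipy.optimize import least_squares
C={n:np.load(n+".npz") for n in("top","side")}
def proj(n,P):
    P=np.atleast_2d(P);q=(C[n]["view"]@np.c_[P,np.ones(len(P))].T)[:3];u=C[n]["mtx"]@q
    return (u[:2]/u[2]).T
def W(p,L):
    c,s=np.cos(p[2]),np.sin(p[2]);L=np.atleast_2d(L)
    return np.c_[p[0]+c*L[:,0]-s*L[:,1],p[1]+s*L[:,0]+c*L[:,1],L[:,2]]
def fit(obs,model,x0):
    f=lambda x:np.concatenate([(proj(n,model(x,L))-np.array(px)).ravel() for n,L,px in obs])
    s=least_squares(f,x0,loss="soft_l1");return s.x,f(s.x).reshape(-1,2)
E
python3 - <<'E'
from fit import *
np.set_printoptions(precision=3,suppress=True)
h,y=.0205,.215
fo=[("top",[h,y,.391],[45.3,152.7]),("top",[-h,y,.391],[48.7,170]),("top",[h,-y,.391],[238,116]),("top",[-h,-y,.391],[241.3,133.3]),
("side",[-h,-y,.391],[252,125]),("side",[h,-y,.391],[246,137.3])]
F,r=fit(fo,lambda x,L:W(x,L),[.75,.3,0]);print("frame",F,r.tolist())
ho=[("top",[-.03,0,.211],[142.7,187.5]),("side",[-.03,0,.211],[391.7,209]),("side",[.047,0,.181],[386.7,248.3])]
H,r=fit(ho,lambda x,L:W(F,np.array(L)+[-.02,x[0],0]),[.1]);print("hook y",H,W(F,[-.02,H[0],.19]),r)
H2,r=fit(ho,lambda x,L:W([x[0],x[1],F[2]],L),[.75,.3]);print("hook free",H2,r)
a,b=.04,.062
to=[("top",[a,b,.06],[316.3,200.8]),("top",[a,-b,.06],[346.8,228.8]),("top",[-a,-b,.06],[328,248.3]),("top",[-a,b,.06],[298,220]),
("side",[0,-.06,.13],[197.5,126.3]),("top",[0,-.06,.13],[344.5,237])]
T,r=fit(to,lambda x,L:W(x,L),[.5,-.15,-.8]);print("tote",T,r.tolist(),proj("top",W(T,[[0,.06,.13],[0,-.06,.13]])),proj("side",W(T,[[0,.06,.13],[0,-.06,.13]])))
co=[("top",[-.09,.1,.04],[279.5,213]),("top",[-.09,-.1,.04],[326.3,256]),("top",[.09,-.1,.04],[362.5,216])]
K,r=fit(co,lambda x,L:W(x,L),[.5,-.15,-.8]);print("case",K,r.tolist())
for th in(1.15,1.25,1.35):
    L=[[.09-.18*np.cos(th),s*.1,.04+.18*np.sin(th)] for s in(1,-1)]
    print(th,proj("top",W(K,L)).tolist(),proj("side",W(K,L)).tolist())
E
```

```text
frame [0.589 0.237 0.223] [[-0.6449473286366612, -0.20944973605378436], [-1.8376671426560733, 0.4386527226253065], [-0.1369178815869816, -0.13085777218721262], [0.23652539008810436, -0.3197767978577417], [-0.20711695134778552, -2.5278917541313746], [-0.9984077918373657, 0.0215604329980863]]
hook y [0.062] [[0.555 0.294 0.19 ]] [[-1.888 -1.862]
 [ 0.141 -1.108]
 [-0.433 -0.526]]
hook free [0.556 0.294] [[-1.907 -2.035]
 [ 0.118 -0.934]
 [-0.46  -0.33 ]]
tote [ 0.447 -0.226 -0.744] [[-0.2212504583285977, 0.09563181400824305], [-0.3551538991190455, 0.09423700117773137], [1.0334410513679018, -0.09198466047004672], [0.5560558630912737, -0.2779003829608371], [0.1473585192657083, -1.0339188665200396], [-0.9871206763834266, -0.3315444576889206]] [[312.131 207.616]
 [343.513 236.668]] [[208.314 152.699]
 [197.647 125.266]]
case [ 0.481 -0.228 -0.746] [[-1.3814340653972295, -0.4331049898738115], [-0.07703810154384882, 1.8721469240100532], [2.063737948550113, -0.6661647872995218]]
1.15 [[310.83172451872986, 176.92509817687278], [366.6311119556518, 228.14091931420242]] [[193.7460939094429, 150.08860035195406], [176.97839553929018, 102.37072915745468]]
1.25 [[315.4302013602955, 172.02410660297238], [371.5482680975836, 223.34820494580933]] [[186.24053579809095, 149.6224973766957], [170.26673097248133, 101.57493443124173]]
1.35 [[320.07383421460366, 167.08899858908245], [376.41433000275356, 218.4306574280227]] [[178.46791167337332, 149.76342401368373], [163.3511248764134, 101.35861221855579]]
```

```bash
cat > h.py <<'E'
import numpy as np,cv2
from scipy.spatial.transform import Rotation as Ro
from rig import r,planner,imaging,order,telemetry as tm
T=np.array([.447,-.226,-.744]); H=np.array([.556,.294,.223]); K=np.array([.481,-.228,-.746])
def d(yaw): return np.array([np.cos(yaw),np.sin(yaw),0])
def rot(yaw,t,flip=1):
    "tool leaning t, tip towards d(yaw); fingers close across the bar"
    z=np.sin(t)*d(yaw)-np.array([0,0,np.cos(t)]); x=flip*d(yaw+np.pi/2); 
    return Ro.from_matrix(np.c_[x,np.cross(z,x),z])
def tcp(p,R): return np.array(p)+.002*R.as_matrix()[:,2]
TILT=np.radians(33)
def st(): print("t",round(tm.read_t(),2),"p",np.round(tm.read_position(),4),"F",np.round(tm.read_contact_force(),1),"gap",round(tm.read_finger_gap(),4),"gf",round(tm.read_gripper_force(),1))
def snap(n):
    P,rv=tm.read_position(),tm.read_ee_rot();c=imaging.camera("wrist");cv2.imwrite(f"pics/{n}.png",cv2.cvtColor(c["pixels"],cv2.COLOR_RGB2BGR))
    np.savez(n+".npz",P=P,rv=rv,mtx=c["mtx"],M=c["tool_from_camera"])
def wproj(n,X):
    c=np.load(n+".npz");q=Ro.from_rotvec(c["rv"]).inv().apply(np.atleast_2d(X)-c["P"]);M=np.linalg.inv(c["M"]);q=q@M[:3,:3].T+M[:3,3]
    th=np.arctan2(np.hypot(q[:,0],q[:,1]),q[:,2]);n2=np.hypot(q[:,0],q[:,1])
    return c["mtx"][:2,2]+(c["mtx"][0,0]*th/n2)[:,None]*q[:,:2]
OFF=.028
E
python3 - <<'E'
from h import *
g=np.r_[T[:2],.13]+OFF*d(T[2]+np.pi/2)
for f in(1,-1):
    for nm,p,y in(("pre",g+[-.06,.05,.1],T[2]),("grasp",g,T[2]),("hook",np.r_[H[:2],.225],H[2])):
        R=rot(y,TILT,f);q=planner.ik(tcp(p,R),R.as_rotvec());print(f,nm,None if q is None else np.round(q,2))
E
```

```text
1 pre None
1 grasp None
1 hook [ 0.69  0.2  -0.75  1.2  -0.27  1.56]
-1 pre None
-1 grasp None
-1 hook [ 0.69  0.2  -0.75  1.2  -0.27 -1.59]
```

```bash
python3 - <<'E'
from h import *
fmt=lambda q: None if q is None else np.round(q,2).tolist()
for t in (0,5,10,15,20,25,30,35,40):
  for s in (1,-1):
    p=np.r_[T[:2],.13]+s*OFF*d(T[2]+np.pi/2)
    h=np.r_[H[:2],.2]+s*OFF*d(H[2]+np.pi/2)
    o=[]
    for yaw,P in((T[2],p),(T[2]+.3,p),(T[2],p+[0,0,.08]),(H[2],h)):
        R=rot(yaw,np.radians(t),1);q=planner.ik(tcp(P,R),R.as_rotvec());o.append(fmt(q))
    print(t,s,o)
E
```

```text
0 1 [[-0.1, 0.32, -0.44, 0.0, -0.82, 2.49], [-0.1, 0.32, -0.44, 0.0, -0.82, 2.79], [-0.1, 0.22, -0.33, 0.0, -1.01, 2.49], [0.78, 0.44, -0.03, -0.0, -1.1, 2.58]]
0 -1 [[-0.19, 0.29, -0.47, 0.0, -0.8, 2.59], [-0.19, 0.29, -0.47, 0.0, -0.8, 2.89], [-0.19, 0.2, -0.37, 0.0, -1.01, 2.59], [0.7, 0.42, -0.07, -0.0, -1.08, 2.66]]
5 1 [[-0.07, 0.28, -0.52, 0.09, -0.7, 2.4], [-0.08, 0.28, -0.51, 0.05, -0.69, 2.74], [-0.07, 0.19, -0.41, 0.07, -0.91, 2.42], [0.8, 0.4, -0.12, 0.06, -0.98, 2.53]]
5 -1 [[-0.17, 0.26, -0.56, 0.08, -0.68, 2.51], [-0.18, 0.26, -0.54, 0.04, -0.69, 2.85], [-0.17, 0.16, -0.44, 0.06, -0.9, 2.53], [0.72, 0.38, -0.15, 0.05, -0.96, 2.62]]
10 1 [[-0.04, 0.25, -0.62, 0.21, -0.57, 2.26], [-0.06, 0.25, -0.6, 0.12, -0.56, 2.66], [-0.03, 0.15, -0.5, 0.16, -0.8, 2.33], [0.83, 0.37, -0.21, 0.13, -0.85, 2.46]]
10 -1 [[-0.14, 0.23, -0.65, 0.19, -0.55, 2.38], [-0.17, 0.23, -0.62, 0.09, -0.56, 2.79], [-0.14, 0.12, -0.53, 0.14, -0.78, 2.44], [0.74, 0.35, -0.24, 0.12, -0.84, 2.55]]
15 1 [[-0.03, 0.22, -0.75, 0.42, -0.43, 2.06], [-0.05, 0.22, -0.7, 0.25, -0.42, 2.53], [-0.01, 0.12, -0.6, 0.
[... 444 characters left out ...]
17, 0.17, -0.85, 0.42, -0.23, 2.47], [-0.1, 0.05, -0.73, 0.41, -0.54, 2.17], [0.77, 0.28, -0.45, 0.34, -0.57, 2.33]]
25 1 [None, None, [-0.01, 0.06, -0.83, 0.71, -0.45, 1.8], [0.85, 0.28, -0.55, 0.61, -0.45, 2.0]]
25 -1 [None, None, [-0.12, 0.03, -0.86, 0.67, -0.41, 1.93], [0.76, 0.26, -0.58, 0.57, -0.42, 2.12]]
30 1 [None, None, [-0.12, 0.04, -0.95, 1.14, -0.33, 1.46], [0.77, 0.26, -0.7, 1.05, -0.3, 1.62]]
30 -1 [None, None, [-0.26, 0.0, -0.99, 1.17, -0.25, 1.56], [0.66, 0.23, -0.75, 1.08, -0.24, 1.69]]
35 1 [None, None, [-0.38, 0.02, -1.02, 1.82, -0.21, 1.01], [0.56, 0.24, -0.79, 1.79, -0.19, 1.07]]
35 -1 [None, None, None, None]
40 1 [None, None, None, None]
40 -1 [None, None, None, None]
```

```bash
python3 - <<'E'
from h import *
r.move_l([.196,-.593,.40]); r.move_gripper(.05)
R=rot(T[2],np.radians(12),-1);z=R.as_matrix()[:,2]
g=np.r_[T[:2],.13]+OFF*d(T[2]+np.pi/2)
r.move_to(tcp(g+[0,0,.22],R)-.05*z,R.as_rotvec());st()
r.move_l(tcp(g,R)-.10*z,vel=.15);st();print(tm.read_joints())
snap("w1")
b=[np.r_[T[:2],.13]+y*d(T[2]+np.pi/2) for y in(-.06,0,.028,.06)]
uv=wproj("w1",b);print(uv)
im=cv2.imread("pics/w1.png")
for u in uv: cv2.circle(im,tuple(int(v) for v in u),3,(0,0,255),1)
cv2.imwrite("pics/w1o.png",im)
E
```

```text
t 3.43 p [ 0.4586 -0.1992  0.397 ] F [ 0.6 -0.1  0.5] gap 0.0501 gf 0.0
t 4.72 p [ 0.4516 -0.1917  0.2267] F [0.4 0.  0.1] gap 0.0499 gf 0.0
[ 0.01086936  0.08268958 -0.54645591  0.20092495 -0.79649854 -0.88530782]
[[254.0789725   83.5485266 ]
 [254.01254228 162.19616962]
 [253.96804924 196.96094661]
 [253.91097868 233.74273995]]
```

View pics/w1o.png

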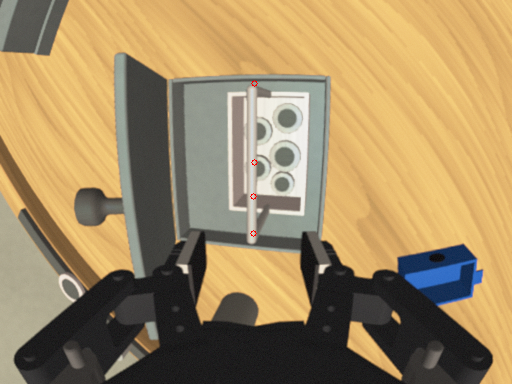

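The wrist view shows the bail bar at column ~253, from row 85 to 243. My marks lie on it, with the tote about 4 mm farther along +y than estimated. I'll grasp, lift and check.

```bash
python3 - <<'E'
from h import *
T[:2]+=.004*d(T[2]+np.pi/2)
R=rot(T[2],np.radians(12),-1)
g=np.r_[T[:2],.13]+OFF*d(T[2]+np.pi/2)
r.move_l(tcp(g,R),vel=.08);st()
r.move_gripper(0.0,force=60);st()
p=np.array(tm.read_position())
r.move_l(p+[0,0,.05],vel=.08);st()
r.move_l(p+np.array([0,0,.14])-.06*d(T[2]),vel=.12);st()
snap("w2")
E
```

```text
Traceback (most recent call last):
ValueError: operands could not be broadcast together with shapes (2,) (3,) (2,)
```

```bash
sed -i 's/T=np.array(\[.447,-.226/T=np.array([.4497,-.2231/' h.py; python3 - <<'E'
from h import *
R=rot(T[2],np.radians(12),-1)
g=np.r_[T[:2],.13]+OFF*d(T[2]+np.pi/2)
r.move_l(tcp(g,R),vel=.08);st()
r.move_gripper(0.0,force=60);st()
p=np.array(tm.read_position())
r.move_l(p+[0,0,.05],vel=.08);st()
r.move_l(p+np.array([0,0,.14])-.06*d(T[2]),vel=.12);st()
snap("w2")
E
```

```text
t 6.17 p [ 0.4693 -0.2028  0.1286] F [-0.3  0.4  0.3] gap 0.0501 gf 0.0
t 6.65 p [ 0.4696 -0.2028  0.1285] F [0.7 0.4 0.7] gap 0.0056 gf 58.5
t 7.43 p [ 0.4687 -0.2027  0.1776] F [-0.4  0.4 -3.6] gap 0.0057 gf 58.4
t 8.48 p [ 0.4251 -0.1623  0.2678] F [ 0.7  0.3 -3.3] gap 0.0056 gf 58.4
```

View pics/w2.png

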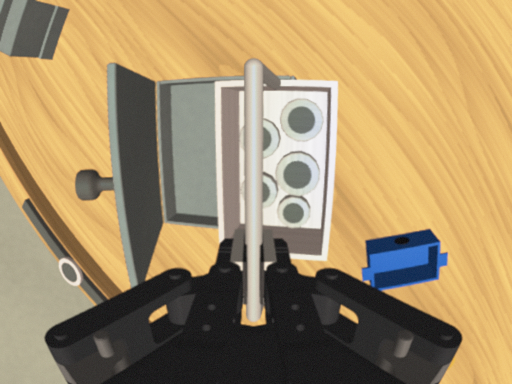

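The wrist view shows the bail gripped and the tote level, clear of the lid. I'll carry it to a staging pose in front of the long hook.

```bash
python3 - <<'E'
from h import *
R=rot(H[2],np.radians(25),-1)
def hp(x,z): return tcp(np.r_[H[:2],.19+z]+x*d(H[2])+OFF*d(H[2]+np.pi/2),R)
p=np.array(tm.read_position())
r.move_l(p+[0,0,.03],vel=.12)
r.move_l(hp(-.13,.08),rot=R.as_rotvec(),vel=.17);r.dwell(.3);st();print(np.round(tm.read_joints(),2))
for x,z in((-.1,.045),(-.006,.04),(-.006,.004)):print(planner.ik(hp(x,z),R.as_rotvec()))
snap("w3")
pts=[np.r_[H[:2],.19+z]+x*d(H[2]) for x,z in((-.03,.023),(-.03,-.005),(.046,-.005),(.046,.1))]
uv=wproj("w3",pts);print(uv)
im=cv2.imread("pics/w3.png")
for u in uv: cv2.circle(im,tuple(int(v) for v in u),3,(0,0,255),1)
cv2.imwrite("pics/w3o.png",im)
E
```

```text
t 12.06 p [0.4239 0.2926 0.2682] F [-0.5 -0.4 -4.2] gap 0.0056 gf 58.4
[ 1.06  0.01 -0.68  0.54 -0.66 -1.23]
[ 0.98763903  0.09250825 -0.69759603  0.60712999 -0.5384631  -1.25341087]
[ 0.86970821  0.24398346 -0.49849937  0.52493151 -0.53301848 -1.0627792 ]
[ 0.84972217  0.28012764 -0.57827189  0.63935392 -0.42838801 -1.17544295]
[[166.9738081  165.36794273]
 [188.66885252 159.19133051]
 [129.08522278 154.88762729]
 [ 34.51753205 179.07850672]]
```

View pics/w3o.png

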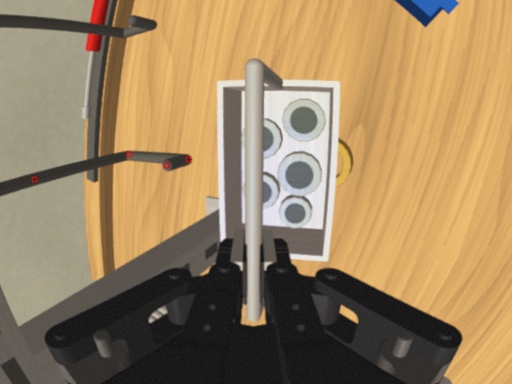

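The wrist view shows the long hook: tip at ~(167,165), bend at (129,155). My predictions lie on it, so I'll hang the tote.

```bash
python3 - <<'E'
from h import *
R=rot(H[2],np.radians(25),-1)
def hp(x,z): return tcp(np.r_[H[:2],.19+z]+x*d(H[2])+OFF*d(H[2]+np.pi/2),R)
r.move_l(hp(-.1,.045),vel=.1);r.move_l(hp(-.004,.042),vel=.08);st()
r.move_l(hp(-.004,.009),vel=.05);r.dwell(.2);st();f0=tm.read_contact_force()[2]
for z in np.arange(.008,-.003,-.001):
    r.move_l(hp(-.004,z),vel=.03);r.dwell(.1);f=tm.read_contact_force()
    if f[2]>f0+2.5: break
print(z);st();snap("w4")
E
```

```text
t 14.07 p [0.5464 0.3204 0.2302] F [ 0.1 -0.  -2.8] gap 0.0053 gf 58.5
t 15.07 p [0.5469 0.3208 0.1977] F [ 0.  -0.5 -3.4] gap 0.0055 gf 58.5
0.003
t 17.18 p [0.547  0.3209 0.1918] F [-0.1 -1.1 -0.3] gap 0.0059 gf 58.7
```

View pics/w4.png

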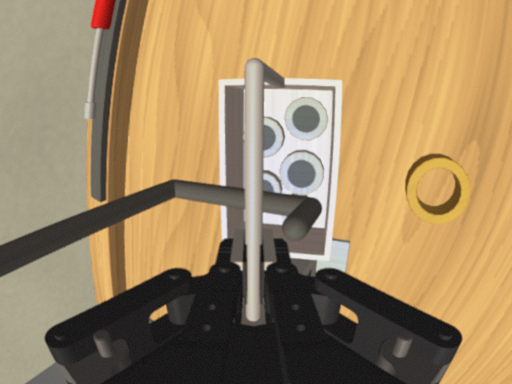

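The bar is resting on the seat, with the hook crossing under it near (253,200). I'll check numerically where the hook sits along the bar.

```bash
python3 - <<'E'
from h import *
c=np.load("w4.npz");R=Ro.from_rotvec(c["rv"]);g=c["P"]-.002*R.as_matrix()[:,2]
y=d(H[2]+np.pi/2)
for s in(-.064,-.06,-.02,-.01,0,.01,.02,.06,.064):print(s,wproj("w4",[g+(s-OFF)*y, g+(s-OFF)*y-[0,0,.009]]).round(0).tolist())
E
```

```text
-0.064 [[254.0, 57.0], [263.0, 60.0]]
-0.06 [[254.0, 66.0], [263.0, 69.0]]
-0.02 [[254.0, 161.0], [262.0, 158.0]]
-0.01 [[254.0, 184.0], [262.0, 180.0]]
0 [[254.0, 206.0], [262.0, 200.0]]
0.01 [[254.0, 227.0], [262.0, 220.0]]
0.02 [[254.0, 247.0], [262.0, 239.0]]
0.06 [[254.0, 313.0], [261.0, 303.0]]
0.064 [[254.0, 318.0], [261.0, 309.0]]
```

The hook is at the bar's middle, within 2 mm. Now I'll release and back away.

```bash
python3 - <<'E'
from h import *
R=Ro.from_rotvec(tm.read_ee_rot());z=R.as_matrix()[:,2];p=np.array(tm.read_position())
r.move_gripper(.05);st();r.dwell(.6);st()
r.move_l(p-.10*z,vel=.08);st();r.dwell(1.0)
a=imaging.camera("side")["pixels"];t=imaging.camera("top")["pixels"]
cv2.imwrite("pics/m.png",cv2.cvtColor(np.hstack([cv2.resize(a[130:300,330:450],None,fx=3,fy=3),cv2.resize(t[110:280,80:220],None,fx=3,fy=3)]),cv2.COLOR_RGB2BGR))
from fit import proj
b=[np.r_[H[:2],.194]+s*d(H[2]+np.pi/2)-.004*d(H[2]) for s in(-.06,0,.06)]
cs=(proj("side",b)-[330,130])*3; ct=(proj("top",b)-[80,110])*3+[360,0];print(cs.round(),ct.round())
# lid plan: closed fingertip follows the lid; tool upright, tip 17 mm ahead of TCP
for f in(1,-1):
  for th in(1.5,1.25,.6,0):
    rho=.14;L=np.array([.09-rho*np.cos(th)+.012*np.sin(th),.04+rho*np.sin(th)+.012*np.cos(th)])
    P=np.r_[K[:2],L[1]+.017]+L[0]*d(K[2])+.045*d(K[2]+np.pi/2)
    R=rot(K[2],0,f);q=planner.ik(P,R.as_rotvec());print(f,th,P.round(3),None if q is None else np.round(q,2))
E
```

```text
t 17.72 p [0.5468 0.3206 0.1912] F [ 1.5 -0.3 -0.1] gap 0.05 gf 0.0
t 18.32 p [0.5467 0.3206 0.1912] F [-0.  -0.1  0.1] gap 0.0503 gf 0.0
t 19.73 p [0.5056 0.3113 0.2816] F [ 0.3 -0.8 -0.4] gap 0.0499 gf 0.0
[[ 85. 262.]
 [177. 280.]
 [272. 299.]] [[609. 189.]
 [543. 202.]
 [476. 215.]]
1 1.5 [ 0.579 -0.257  0.197] [-0.16  0.44 -0.04  0.   -1.09  2.56]
1 1.25 [ 0.554 -0.234  0.194] [-0.13  0.39 -0.13  0.   -1.05  2.53]
1 0.6 [ 0.498 -0.182  0.146] [-0.04  0.33 -0.37  0.   -0.88  2.44]
1 0 [ 0.475 -0.161  0.069] [-0.    0.39 -0.52  0.   -0.66  2.4 ]
-1 1.5 [ 0.579 -0.257  0.197] [-0.16  0.44 -0.04  0.   -1.09 -0.58]
-1 1.25 [ 0.554 -0.234  0.194] [-0.13  0.39 -0.13  0.   -1.05 -0.62]
-1 0.6 [ 0.498 -0.182  0.146] [-0.04  0.33 -0.37  0.   -0.88 -0.7 ]
-1 0 [ 0.475 -0.161  0.069] [-0.    0.39 -0.52  0.   -0.66 -0.74]
```

View pics/m.png

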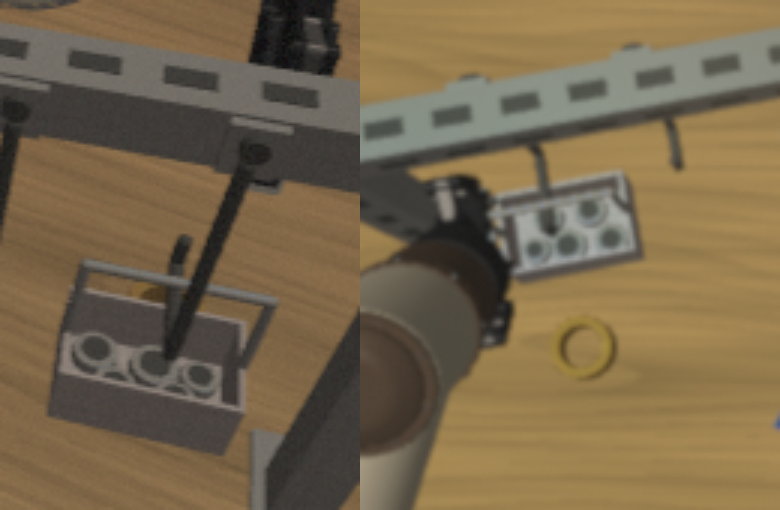

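Both views show the tote hanging level on the long hook at mid-bar, with the fingers clear. Next I'll close the lid by tracking its arc with the shut fingertips, off to one side of the knob.

```bash
python3 - <<'E'
from h import *
p=np.array(tm.read_position());z=Ro.from_rotvec(tm.read_ee_rot()).as_matrix()[:,2]
r.move_l([.40,.23,.42],vel=.15); r.move_gripper(0.0,force=40)
R=rot(K[2],0,-1)
def P(th,gap=0,rho=.13,y=.06):
    n=np.array([np.sin(th),np.cos(th)])
    L=np.array([.09,.04])+rho*np.array([-np.cos(th),np.sin(th)])+(.008+gap)*n+[.015,0]
    return np.r_[K[:2],L[1]+.017]+L[0]*d(K[2])+y*d(K[2]+np.pi/2)
s=P(1.4,.03)
r.move_to(s+[0,0,.18],R.as_rotvec());r.move_l(s,vel=.15);st()
for th in np.linspace(1.35,0,13):
    r.move_l(P(th,-.002),vel=.08);f=tm.read_contact_force();print(round(th,2),np.round(f,1),round(tm.read_position()[2],4))
    if np.linalg.norm(f)>50: print("stop");break
E
```

```text
t 26.08 p [ 0.6107 -0.2658  0.1928] F [-0.1  0.   0.3] gap -0.0003 gf 0.0
1.35 [-0.  -0.7 -0.3] 0.1857
1.24 [-0.9  0.1  0.3] 0.1819
1.12 [-0.3 -1.  -0.7] 0.1769
1.01 [0.7 0.2 0.6] 0.1704
0.9 [-0.3  0.1 -0.4] 0.1624
0.79 [-0.2  1.  -0.5] 0.1532
0.68 [0.7 0.8 0.3] 0.1427
0.56 [0.2 1.1 0.3] 0.1312
0.45 [ 0.7  0.2 -0.4] 0.1187
0.34 [0.8 0.2 0.8] 0.1056
0.23 [-0.1 -0.2  0.2] 0.0918
0.11 [-0.1 -0.4  0. ] 0.0775
0.0 [-1.7  0.5 12.1] 0.0655
```

```bash
python3 - <<'E'
from h import *
p=np.array(tm.read_position())
r.move_l([p[0],p[1],.060],vel=.03);r.dwell(.3);st()
r.move_l([p[0],p[1],.28],vel=.15);r.dwell(.5);st()
from fit import proj
t=imaging.camera("top")["pixels"].astype(int);s=imaging.camera("side")["pixels"].astype(int)
t0=cv2.imread("pics/top0.png")[:,:,::-1].astype(int);s0=cv2.imread("pics/side0.png")[:,:,::-1].astype(int)
for n,a,b,u,v in(("side lid-old",s,s0,168,125),("side lid-old2",s,s0,165,170),("side knob-old",s,s0,160,133),("side tote",s,s0,208,160),("side wood",s,s0,230,120)):print(n,b[v,u],a[v,u])
# edge of the shut lid's free edge in the side view: brightness along case -x
c=K
for y in(-.07,.03):
  L=[np.r_[c[:2],.048]+x*d(c[2])+y*d(c[2]+np.pi/2) for x in np.arange(-.12,-.06,.006)]
  uv=proj("side",L);print([s[int(round(q[1])),int(round(q[0]))].sum() for q in uv])
# the tote on the hook
m=cv2.imread("pics/m.png");now=cv2.cvtColor(cv2.resize(s[130:300,330:450].astype(np.uint8),None,fx=3,fy=3),cv2.COLOR_RGB2BGR)
print("tote diff",np.abs(m[250:460,40:285].astype(int)-now[250:460,40:285]).mean())
E
```

```text
t 31.28 p [ 0.5054 -0.1673  0.0652] F [-10.6   5.   34.1] gap 0.0001 gf 17.0
t 33.4 p [ 0.5052 -0.1673  0.28  ] F [-0.  -0.8 -0.2] gap -0.0001 gf 0.0
side lid-old [48 43 43] [135 107  75]
side lid-old2 [48 47 45] [85 86 82]
side knob-old [60 55 52] [130 103  71]
side tote [66 63 60] [84 83 80]
side wood [120  94  66] [122  97  66]
[np.int64(309), np.int64(306), np.int64(291), np.int64(302), np.int64(310), np.int64(301), np.int64(265), np.int64(255), np.int64(261), np.int64(252)]
[np.int64(298), np.int64(316), np.int64(309), np.int64(301), np.int64(289), np.int64(285), np.int64(307), np.int64(257), np.int64(253), np.int64(265)]
tote diff 4.917466796242307
```

```bash
python3 -c "
from rig import order
print(order.job_done())"
```

```text
the job is handed in; nothing more can be done
None
```

I handed the job in at about 34 s: the tote hangs level on the long hook at mid-bail, the lid is pressed shut, and the arm is clear. The result came back without a pass or fail, and I took no final check of the bystanders, though the arm stayed away from them.

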